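# Pack calibrated gauges in a fold-up transit case

### The arm

A 6-joint arm with a two-finger parallel gripper is mounted at the origin on the work surface. World frame = base frame: x ahead of the robot, y to its left, z up, the work surface at z = 0. Lengths are in m, angles in rad, forces in N, time in s.
With the tool pointing down it reaches from about 0.35 to 0.775 m from the base axis. Payload 7.3 kg.
Tool frame: the origin (TCP) lies at the very end of the fingers, on their centre line; the grasp point (between the pads) lies 19 mm behind it (pinch_z is the distance from the TCP to the grasp point, in m); z points along the fingers, y is the line along which they close (so a half turn about z gives the same grasp; the last joint's range is limited). The gripper opens to 92 mm and grips with 3 to 60 N. Pads are 19 mm wide; open, the fingers measure 130 mm over their backs; the gripper's body (75 mm by 190 mm) begins 47 mm behind the grasp point.
Start: joints at [0.983, 0.342, 1.524, -0, 1.275, -0.146], TCP at [0.224, 0.475, 0.227] pointing down, gripper open.
Joint ranges: [-2.53, 2.53], [-0.77, 2.02], [0.04, 2.7], [-1, 4.14], [0.28, 2.66], [-3.11, 3.11]. Speed limits (rad/s): [2.57, 2.57, 3.14, 3.14, 3.14, 3.14].

### API

Orientations are given as [roll, pitch, yaw] about the fixed x, y, z axes, in that order (R = Rz(yaw) Ry(pitch) Rx(roll)).
In Python, from cell import * gives the robot as it stands.
- The arm moves only by the tool arm_command, never from a script. Its arguments are lists of equal length, an entry for each row: "fingers": the gripper command: -1 is fully open, 1 is shut, values between are in proportion; "travel": the shift along the tool's x, y, z in m, a list of three; "dr": the turn, a rotation vector about the tool's x, y, z in degrees, a list of three. In form: {"fingers": [fingers, ...], "travel": [[x, y, z], ...], "dr": [[wx, wy, wz], ...]}. A call has 1 to 8 rows; each row is the pose to reach, as a shift and turn from the pose commanded when the call began, along the tool's axes at that moment; what a row does not reach only later rows make up. A row lasts 1/12 s, in which the tool goes at most 41.7 mm and 7.16 degrees, less where a joint would pass 70% of its speed; a pose out of reach is approached as far as the arm can. A call with a gripper value outside its range is refused whole. The fingers move at their own pace and stop on an object; "squeeze" is the grip in N (left out, the last holds). Time passes only in rows, so rows that repeat a pose let the fingers close. It gives the time, the measured TCP pose, the force, the opening and the grip force at its end, in the units of the state.
- observe(): the state, without advancing time (a new reading comes with each control period).
- read_camera(name): name is "scene" or "side" or "wrist"; returns a dict with "color" (480x640x3 uint8, blue, green, red), "z_map" (480x640 float32, m along the optical axis (not along the pixel's ray), 0 where there is no reading), "fx", "fy", "cx", "cy" (pixels), "R" (3x3) and "t" (3): a world point X has camera coordinates R X + t. Camera axes: x right, y down, z forward; pixel columns grow to the right and rows downward; lengths in m; the calibration is good to about 2 mm. A picture is of the moment at which its call begins.
- hand_in(): hands the job in; it is judged then, once.
The state is a dict: "time": time; "qpos": joint angles; "qvel": joint speeds; "joint_efforts": joint torques, N m; "tool_pos": TCP position; "tool_rot": TCP orientation; "contact_force": force on the tool from outside, world axes, zero at the start; "torque": the same for the moment, N m; "opening": finger opening in m; "grip_force": force on a finger pad.
Only numpy, scipy, OpenCV 4.12 (cv2) and the standard library are available. Lean on these libraries where they do the work, as an engineer would, in place of code of your own. Each camera call takes 0.05 s, during which the arm holds its last target. There are 200 camera calls.

### The job

First fold all four side panels of the blue transit case upright. Then pack it: stand every gauge from the bench, dial up, on the floor of the bay along the case's front, and find by trial, without forcing any, the thickest spacer block that slides right down to the floor in the gap between the foam stop and the strapped calibrator, and leave it there. In the end the panels are all upright, the unused blocks stand upright on the bench, and the other things on the bench have been left alone.

Things in the scene. Friction and masses are not known exactly. Their poses are not given: they have to be found in the camera images.
- case: Fixed floor of the blue case: 150 mm (x) by 270 mm (y), 10 mm thick, origin at its underside's centre, on the bench, z up; -x is the front, towards the robot. Four panels hinge on its edges. A foam divider 8 mm thick, 20 mm high over the floor, runs along y at x = -8 mm. Before it (x -75 to -12 mm) is the gauge bay, 270 mm long; behind it the foam stop, gap and calibrator.
- panel_front (a joint): Hinge angle of the panel on the case's front (-x) edge: slippery sheet 4 mm thick, 50 mm from hinge to free edge, 278 mm long, hinge at x = -75 mm, 10 mm above the bench. 0 = flat outwards, 1.57 = upright (stop; outer face 4 mm outside the hinge); starts 0.6 to 1. Stiff hinge, stays where left. A closed vertical gripper pushing the free edge level inwards (5 N) raises it.
- panel_back (a joint): Hinge angle of the panel on the case's back (+x) edge: slippery sheet 4 mm thick, 50 mm from hinge to free edge, 278 mm long, hinge at x = +75 mm, 10 mm above the bench. 0 = flat outwards, 1.57 = upright (stop; outer face 4 mm outside the hinge); starts 0.6 to 1. Stiff hinge, stays where left. A closed vertical gripper pushing the free edge level inwards (5 N) raises it.
- panel_left (a joint): Hinge angle of the panel on the case's left (+y) edge: slippery sheet 4 mm thick, 50 mm from hinge to free edge, 148 mm long, hinge at y = +135 mm, 10 mm above the bench. 0 = flat outwards, 1.57 = upright (stop; outer face 4 mm outside the hinge); starts 0.6 to 1. Stiff hinge, stays where left. A closed vertical gripper pushing the free edge level inwards (5 N) raises it.
- panel_right (a joint): Hinge angle of the panel on the case's right (-y) edge: slippery sheet 4 mm thick, 50 mm from hinge to free edge, 148 mm long, hinge at y = -135 mm, 10 mm above the bench. 0 = flat outwards, 1.57 = upright (stop; outer face 4 mm outside the hinge); starts 0.6 to 1. Stiff hinge, stays where left. A closed vertical gripper pushing the free edge level inwards (5 N) raises it.
- calibrator_a: Model A of three 2 kg yellow calibrators, captive in the case with its foam stop; two are absent. Stop (y -28 to 0 mm) and calibrator (gap end to y +150) are 64 mm long (x), 34 mm high over the floor. Origin: case floor, foot of the stop's face, mid-length; +y crosses the gap, axes as the case's. The gap width, unknown, differs: the right block has 3 mm play, the next thicker won't enter.
- calibrator_b: Model B of three 2 kg yellow calibrators, captive in the case with its foam stop; two are absent. Stop (y -28 to 0 mm) and calibrator (gap end to y +150) are 64 mm long (x), 34 mm high over the floor. Origin: case floor, foot of the stop's face, mid-length; +y crosses the gap, axes as the case's. The gap width, unknown, differs: the right block has 3 mm play, the next thicker won't enter.
- calibrator_c: Model C of three 2 kg yellow calibrators, captive in the case with its foam stop; two are absent. Stop (y -28 to 0 mm) and calibrator (gap end to y +150) are 64 mm long (x), 34 mm high over the floor. Origin: case floor, foot of the stop's face, mid-length; +y crosses the gap, axes as the case's. The gap width, unknown, differs: the right block has 3 mm play, the next thicker won't enter.
- block_white: White plastic spacer block, 60 mm long (x), 18 mm thick (y), 36 mm high, plus a centred pull tab on top 40 mm long, 12 mm thick, 28 mm high (64 mm in all); about 80 g. Origin at the centre of its underside, z up. Starts standing on the bench. Goes into the gap from above, thickness (y) across the gap.
- block_green: Green plastic spacer block, 60 mm long (x), 24 mm thick (y), 36 mm high, plus a centred pull tab on top 40 mm long, 12 mm thick, 28 mm high (64 mm in all); about 80 g. Origin at the centre of its underside, z up. Starts standing on the bench. Goes into the gap from above, thickness (y) across the gap.
- block_orange: Orange plastic spacer block, 60 mm long (x), 30 mm thick (y), 36 mm high, plus a centred pull tab on top 40 mm long, 12 mm thick, 28 mm high (64 mm in all); about 80 g. Origin at the centre of its underside, z up. Starts standing on the bench. Goes into the gap from above, thickness (y) across the gap.
- gauge_1: Round pressure gauge, dark, 50 mm diameter, 40 mm high, about 180 g, white dial on top; origin at the centre of its underside, z up. Starts standing on the bench, dial up. May be absent.
- gauge_2: Round pressure gauge, bright metal, 50 mm diameter, 40 mm high, about 180 g, white dial on top; origin at the centre of its underside, z up. Starts standing on the bench, dial up. May be absent.
- gauge_3: Round pressure gauge, grey, 50 mm diameter, 40 mm high, about 180 g, white dial on top; origin at the centre of its underside, z up. Starts standing on the bench, dial up. May be absent.
- jar: Bystander: closed jar, 56 mm diameter, 100 mm high, origin at the centre of its underside; to be left alone.
- cup: Bystander: steel cup, 68 mm across the rim, 60 mm high, origin at the centre of its underside; to be left alone.
- wrench: Bystander: wrench 170 mm long lying on the bench along its x; to be left alone.
- adapter: Bystander: brass adapter, 44 mm diameter, 45 mm high, origin at the centre of its underside; to be left alone.
- screwdriver: Bystander: screwdriver 190 mm long lying on the bench along its x; to be left alone.

How it is judged:
On the way:
1. all four panels of the case are upright (value of joint each of panel_front, panel_back, panel_left, panel_right above 1.45 rad), for 0.2 s.
At the end, for the whole second after the job is handed in: Panels all over 1.45 rad; every gauge at rest, dial up (tilt under 0.1 rad), on the bay floor (centre 26 to 60 mm in front of the case centre line, within 115 mm of its middle); the snug block within 4 mm of the floor and 10 mm of the middle of the gap; other blocks upright on the bench (all of step 1 and x of gauge_1 in the frame of case between -0.06 and -0.026 m and y of gauge_1 in the frame of case between -0.115 and 0.115 m and z of gauge_1 in the frame of case between 0.005 and 0.015 m and angle between each of gauge_1, gauge_2, gauge_3, block_white, block_green, block_orange's own z axis and vertical below 0.1 rad and linear speed of each of gauge_1, gauge_2, gauge_3, block_white, block_green, block_orange below 0.02 m/s and x of gauge_2 in the frame of case between -0.06 and -0.026 m and y of gauge_2 in the frame of case between -0.115 and 0.115 m and z of gauge_2 in the frame of case between 0.005 and 0.015 m and x of gauge_3 in the frame of case between -0.06 and -0.026 m and y of gauge_3 in the frame of case between -0.115 and 0.115 m and z of gauge_3 in the frame of case between 0.005 and 0.015 m and z of each of block_white, block_orange in the frame of calibrator_a below -0.006 m and y of block_green in the frame of calibrator_a between 0.01 and 0.017 m and x of block_green in the frame of calibrator_a between -0.01 and 0.01 m and z of block_green in the frame of calibrator_a between -0.004 and 0.004 m and angle between the y axis of block_green and the y axis of calibrator_a, either way round below 0.15 rad and y of block_white in the frame of calibrator_b between 0.007 and 0.014 m and x of block_white in the frame of calibrator_b between -0.01 and 0.01 m and z of block_white in the frame of calibrator_b between -0.004 and 0.004 m and angle between the y axis of block_white and the y axis of calibrator_b, either way round below 0.15 rad and z of each of block_green, block_orange in the frame of calibrator_b below -0.006 m and z of each of block_white, block_green in the frame of calibrator_c below -0.006 m and y of block_orange in the frame of calibrator_c between 0.013 and 0.02 m and x of block_orange in the frame of calibrator_c between -0.01 and 0.01 m and z of block_orange in the frame of calibrator_c between -0.004 and 0.004 m and angle between the y axis of block_orange and the y axis of calibrator_c, either way round below 0.15 rad); the robot touches nothing.
It fails at once if a bystander is moved more than 50 mm (distance of any of jar, cup, wrench, adapter, screwdriver from where it was at the start of the episode above 0.05 m).
It fails at once if a block is forced against the calibrator or its foam stop with more than 45 N (contact force between any of block_white, block_green, block_orange and calibrator_a above 45 N).
It fails at once if a block is forced against the calibrator or its foam stop with more than 45 N (contact force between any of block_white, block_green, block_orange and calibrator_b above 45 N).
It fails at once if a block is forced against the calibrator or its foam stop with more than 45 N (contact force between any of block_white, block_green, block_orange and calibrator_c above 45 N).
Of calibrator_a, calibrator_b, calibrator_c only 1 to 1 are there at a start; the rules pass over those that are not, and their reading is None.
Of gauge_1, gauge_2, gauge_3 only 2 to 3 are there at a start; the rules pass over those that are not, and their reading is None.
At some moment in a run one of gauge_1, gauge_2, gauge_3 may be knocked a few centimetres aside while the robot is not near it.
It also fails if it takes over 210 s, if anything falls off the work surface, if the arm or the gripper's body presses on something with over 40 N, if the wrist force passes 120 N, or if a joint passes its speed limit or range.

## Working session

There is one attempt and no reset: what is moved stays moved. The work goes in short steps, Python scripts to look and compute and a tool call to move; the robot and the scene stay as the last step left them, time stands still between calls to the robot, and variables do not carry over. Pictures are saved under pics/ and viewed, at most 14 in all, crops included, and the job is handed in when it is done.

Besides the shell and the picture viewer there is one more tool, called after "Request:" as a command line: name --argument value ..., lists and objects as JSON in quotes. arm_command: Moves the arm, as the interface text tells. Its arguments: {"type":"object","properties":{"fingers":{"type":"array","items":{"type":"number"}},"travel":{"type":"array","items":{"type":"array","items":{"type":"number"}}},"dr":{"type":"array","items":{"type":"array","items":{"type":"number"}}},"squeeze":{"type":"number"}},"required":["fingers","travel","dr"]}

```bash
ls; mkdir -p pics
python3 - <<'E'
from cell import *
import cv2,numpy as np
s=observe();print({k:np.round(v,3) for k,v in s.items()})
for n in("scene","side"):
    c=read_camera(n);cv2.imwrite(f"pics/{n}0.png",c["color"]);np.savez(f"{n}0.npz",**c)
    print(n,c["fx"],c["cx"],c["cy"],np.round(c["R"],3).tolist(),np.round(c["t"],3), "campos",-c["R"].T@c["t"],(c["z_map"]>0).mean())
E
```

```text
pics
{'time': np.float64(0.0), 'qpos': array([ 0.983,  0.343,  1.525,  0.   ,  1.275, -0.146]), 'qvel': array([-0.002, -0.001, -0.001,  0.   , -0.   , -0.   ]), 'joint_efforts': array([-2.0000e-03, -4.3123e+01, -2.4422e+01,  7.2000e-02,  5.6000e-02,
       -0.0000e+00]), 'tool_pos': array([0.224, 0.474, 0.226]), 'tool_rot': array([-3.14, -0.  ,  2.7 ]), 'contact_force': array([-0.735, -0.129,  0.114]), 'torque': array([ 0.015, -0.012, -0.032]), 'grip_force': np.float64(0.0), 'opening': np.float64(0.092)}
scene 467.8578816103239 319.9384157749157 242.96279097124295 [[-0.614, 0.789, -0.001], [0.579, 0.45, -0.68], [-0.536, -0.418, -0.733]] [ 0.293 -0.264  1.537] campos [1.15666212 0.53004846 0.94875123] 0.9959602864583333
side 497.900611379657 315.65875089257327 246.25870249895112 [[0.993, -0.121, 0.006], [-0.087, -0.745, -0.661], [0.084, 0.656, -0.75]] [-0.496  0.089  1.076] campos [ 0.4088997  -0.69988813  0.8689072 ] 0.9958919270833333
```

View pics/scene0.png

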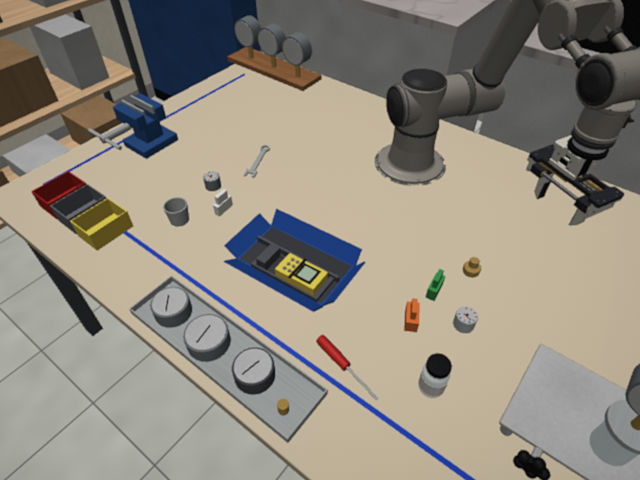

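View pics/side0.png

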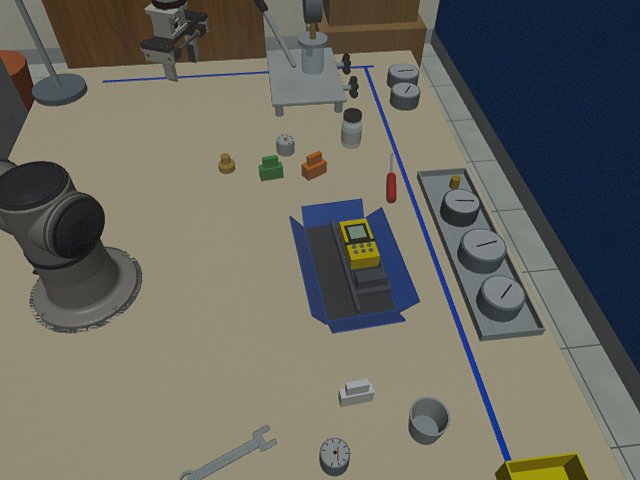

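The scene shows the case near (300,260), with the green block at (436,284), orange at (412,316) and white at (222,203). There are two gauges, at (466,319) and (212,180). The jar, cup, wrench, adapter and screwdriver are spread around them. Next I'll make a top-down metric map from both depth views.

```bash
cat > h.py <<'E'
import numpy as np,cv2
def cloud(c):
    v,u=np.mgrid[0:480,0:640];z=c["z_map"]
    P=np.stack([(u-c["cx"])/c["fx"]*z,(v-c["cy"])/c["fy"]*z,z],-1)
    W=(P-c["t"])@c["R"]; W[z<=0]=np.nan
    return W
def topdown(cs,x0,x1,y0,y1,res,zmax=.15):
    H=int((x1-x0)/res);Wd=int((y1-y0)/res);im=np.zeros((H,Wd,3),np.uint8);hz=np.full((H,Wd),-1.)
    for c in cs:
        W=cloud(c).reshape(-1,3);col=c["color"].reshape(-1,3)
        k=(W[:,2]<zmax)&(W[:,0]>x0)&(W[:,0]<x1)&(W[:,1]>y0)&(W[:,1]<y1)
        W=W[k];col=col[k];o=np.argsort(W[:,2]);W=W[o];col=col[o]
        r=((x1-W[:,0])/res).astype(int).clip(0,H-1);q=((y1-W[:,1])/res).astype(int).clip(0,Wd-1)
        m=W[:,2]>=hz[r,q]
        im[r[m],q[m]]=col[m];hz[r[m],q[m]]=W[m,2]
    return im,hz
E
python3 - <<'E'
from h import *
cs=[dict(np.load(f"{n}0.npz")) for n in("scene","side")]
im,hz=topdown(cs,.2,.8,-.45,.45,.00125)
cv2.imwrite("pics/top0.png",im)
for n,c in zip(("scene","side"),cs):
    W=cloud(c);hsv=cv2.cvtColor(c["color"],cv2.COLOR_BGR2HSV)
    inr=(W[...,0]>.1)&(W[...,0]<.85)&(abs(W[...,1])<.55)
    def rep(name,m):
        p=W[m]; print(n,name,len(p),"med",np.round(np.median(p,0),3),"zpct",np.round(np.percentile(p[:,2],[2,50,98]),3),"rect",[np.round(a,3) for a in cv2.minAreaRect(p[:,:2].astype(np.float32)*1000)])
    b=inr&(W[...,2]>.004)&(W[...,2]<.15)
    lab,nl=None,None
    k,L,st,ce=cv2.connectedComponentsWithStats(b.astype(np.uint8))
    for i in range(1,k):
        if st[i,4]>60:
            m=L==i; t=W[m]; zt=np.percentile(t[:,2],97); print(n,"blob",np.round(ce[i]),st[i,4],"col",np.round(c["color"][m].mean(0)),"ctr",np.round(t.mean(0),3),"ztop",round(zt,3))
            mt=m&(W[...,2]>zt-.004); rep(" top",mt)
    H=hsv[...,0];S=hsv[...,1]
    rep("yellow",b&(H>22)&(H<34)&(S>120)&(abs(W[...,1])<.3)&(W[...,2]>.036))
    rep("bluepanel",b&(H>100)&(H<125)&(S>120)&(abs(W[...,1]-.0)<.3)&(W[...,2]>.012))
E
```

```text
scene blob [256. 161.] 212 col [147. 152. 151.] ctr [ 0.308 -0.397  0.008] ztop 0.012
scene  top 98 med [ 0.31  -0.393  0.01 ] zpct [0.008 0.01  0.013] rect [array([ 301.717, -398.825]), array([164.818,  36.551]), np.float64(23.243)]
scene blob [211. 180.] 281 col [105. 106. 106.] ctr [ 0.483 -0.416  0.031] ztop 0.044
scene  top 100 med [ 0.477 -0.425  0.042] zpct [0.04  0.042 0.045] rect [array([ 477.729, -422.259]), array([47.199, 45.549]), np.float64(47.28)]
scene blob [222. 201.] 343 col [122. 127. 128.] ctr [ 0.535 -0.317  0.035] ztop 0.066
scene  top 43 med [ 0.533 -0.319  0.065] zpct [0.063 0.065 0.068] rect [array([ 531.983, -320.316]), array([40.853, 15.4  ]), np.float64(3.793)]
scene blob [176. 210.] 588 col [90. 93. 92.] ctr [ 0.642 -0.389  0.039] ztop 0.062
scene  top 92 med [ 0.642 -0.389  0.06 ] zpct [0.058 0.06  0.063] rect [array([ 641.03 , -389.398]), array([65.815, 66.075]), np.float64(15.77)]
scene blob [113. 225.] 802 col [ 36.  93. 107.] ctr [ 0.787 -0.484  0.035] ztop 0.061
scene  top 96 med [ 0.771 -0.478  0.06 ] zpct [0.058 0.06  0.064] rect [array([ 777.459, 
[... 4919 characters left out ...]
-0.428  0.037] ztop 0.043
side  top 646 med [ 0.478 -0.423  0.041] zpct [0.04  0.041 0.044] rect [array([ 478.452, -423.006]), array([48.197, 47.131]), np.float64(82.625)]
side blob [530. 466.] 1025 col [ 10. 101. 111.] ctr [ 0.788 -0.479  0.036] ztop 0.062
side  top 211 med [ 0.781 -0.476  0.06 ] zpct [0.058 0.06  0.063] rect [array([ 792.451, -476.199]), array([112.392,  26.302]), np.float64(12.679)]
side yellow 674 med [0.599 0.006 0.045] zpct [0.038 0.045 0.048] rect [array([600.046,  33.367]), array([ 65.337, 122.18 ]), np.float64(4.218)]
side bluepanel 5105 med [ 0.598 -0.019  0.029] zpct [0.013 0.029 0.051] rect [array([572.94 , -20.227]), array([223.659, 346.391]), np.float64(4.139)]
```

View pics/top0.png

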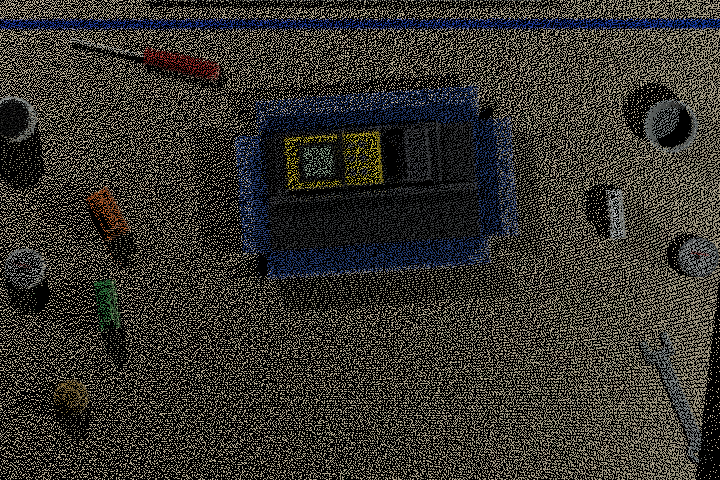

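The map shows the case centre near (0.57,-0.02) at about 4° yaw, and only two gauges. I'll fit the case frame from the panel hinge lines, then the gap, block yaws and gauge centres.

```bash
cat >> h.py <<'E'
def pose(tp,tr,x,y,z,yaw=None):
    """travel (m, tool axes) and dr (deg about tool z) to reach world xyz, yaw of tool-y line in deg"""
    from scipy.spatial.transform import Rotation as Ro
    R=Ro.from_euler("xyz",tr).as_matrix(); tr_=R.T@(np.array([x,y,z])-tp)
    w=0.
    if yaw is not None:
        a=np.degrees(np.arctan2(R[1,1],R[0,1])); d=(yaw-a+90)%180-90; w=-d
    return np.round(tr_,4),round(w,2)
E
python3 - <<'E'
from h import *
cs=[dict(np.load(f"{n}0.npz")) for n in("scene","side")]
W=np.vstack([cloud(c).reshape(-1,3) for c in cs]);hsv=np.vstack([cv2.cvtColor(c["color"],cv2.COLOR_BGR2HSV).reshape(-1,3) for c in cs])
near=(abs(W[:,0]-.57)<.14)&(abs(W[:,1]+.02)<.2)
blue=near&(hsv[:,0]>100)&(hsv[:,0]<125)&(hsv[:,1]>120)&(W[:,2]>.014)
P=W[blue]; c0=np.array([.572,-.02])
th=np.radians(4)
for it in range(4):
    ex=np.array([np.cos(th),np.sin(th)]);ey=np.array([-ex[1],ex[0]])
    u=(P[:,:2]-c0)@ex;v=(P[:,:2]-c0)@ey;z=P[:,2]
    res={}
    for nm,d,t,h in(("front",-u,v,.075),("back",u,v,.075),("left",v,u,.135),("right",-v,u,.135)):
        lim=.1 if h==.075 else .05
        m=(d>h-.003)&(d<h+.055)&(abs(t)<lim)
        A=np.c_[z[m]-.010,t[m],np.ones(m.sum())];y=d[m];k=np.ones(len(y),bool)
        for _ in range(5):
            s=np.linalg.lstsq(A[k],y[k],rcond=None)[0];r=y-A@s;k=abs(r)<.003
        res[nm]=(s[2]-h,s[1],np.arctan2(1,s[0]),k.sum(),np.percentile(z[m],99))
    dth=np.mean([res["front"][1],-res["back"][1]]); 
    c0=c0+ex*(res["back"][0]-res["front"][0])/2+ey*(res["left"][0]-res["right"][0])/2
    th+=dth
    print(np.round(c0,4),np.degrees(th),{k:np.round(v,3).tolist() for k,v in res.items()})
ex=np.array([np.cos(th),np.sin(th)]);ey=np.array([-ex[1],ex[0]])
u=(W[:,:2]-c0)@ex;v=(W[:,:2]-c0)@ey
m=near&(abs(u)<.07)&(abs(v)<.13)
hi=m&(W[:,2]>.040)&(W[:,2]<.055)&(u>0)
print("hi u",np.percentile(u[hi],[1,50,99]),"v",np.percentile(v[hi],[1,99]))
for a in np.arange(-.125,.125,.005):
    k=m&(v>=a)&(v<a+.005)&(u>.015)&(u<.055); print(round(a*1000),np.round(np.percentile(W[k,2],[10,50,90])*1000).astype(int),k.sum(),end=" | ")
print()
kk=m&(v>-.07)&(v<.0)&(u>.012)&(u<.058)
hs=kk&(W[:,2]>.0415); vv=np.sort(v[hs]); g=np.diff(vv);i=np.argmax(g);print("gap edges",vv[i],vv[i+1],g[i],hsv[kk].shape)
cc=(u>.015)&(u<.055)&(v>-.12)&(v<.12)
for nm,x,y,H0,zt in(("white",.532,-.32,0,.036),("green",.418,.315,0,.036),("orange",.532,.314,0,.036)):
    b=(abs(W[:,0]-x)<.045)&(abs(W[:,1]-y)<.045)
    t=b&(W[:,2]>.062);s=b&(W[:,2]>.032)&(W[:,2]<.040)
    for q in(t,b&(W[:,2]>.03)):
        r=cv2.minAreaRect(W[q,:2].astype(np.float32)*1000);print(nm,np.round(r[0],1),np.round(r[1],1),round(r[2],1),q.sum(),end=" ")
    pc=cv2.PCACompute(W[t,:2].astype(np.float32),None)[1][0];print("pca",np.degrees(np.arctan2(pc[1],pc[0])))
E
```

```text
[ 0.5664 -0.0155] 4.250869575681954 {'front': [0.004, 0.004, 0.946, 1446.0, 0.052], 'back': [-0.006, -0.005, 0.643, 1543.0, 0.042], 'left': [0.004, 0.002, 0.92, 751.0, 0.051], 'right': [-0.006, -0.006, 0.611, 718.0, 0.04]}
[ 0.5664 -0.0156] 4.249295303758093 {'front': [-0.001, -0.001, 0.947, 1450.0, 0.052], 'back': [-0.001, -0.001, 0.642, 1536.0, 0.042], 'left': [-0.001, -0.003, 0.92, 755.0, 0.051], 'right': [-0.001, -0.002, 0.613, 713.0, 0.04]}
[ 0.5664 -0.0156] 4.249701129314481 {'front': [-0.001, -0.001, 0.947, 1449.0, 0.052], 'back': [-0.001, -0.001, 0.642, 1536.0, 0.042], 'left': [-0.001, -0.003, 0.92, 755.0, 0.051], 'right': [-0.001, -0.002, 0.613, 713.0, 0.04]}
[ 0.5664 -0.0156] 4.249701388983697 {'front': [-0.001, -0.001, 0.947, 1449.0, 0.052], 'back': [-0.001, -0.001, 0.642, 1536.0, 0.042], 'left': [-0.001, -0.003, 0.92, 755.0, 0.051], 'right': [-0.001, -0.002, 0.613, 713.0, 0.04]}
hi u [0.00398103 0.0364883  0.06836589] v [-0.07336374  0.1035254 ]
-125 [ 9 11 13] 59 | -120 [ 9 11 13] 57 | -115 [ 9 12 14] 62 | -110 [10 11 13] 57 | -105 [ 9 11 13] 63 | -100 [ 9 11 13] 51 | -9
[... 530 characters left out ...]
 [44 46 48] 50 | 45 [44 46 48] 57 | 50 [44 46 48] 57 | 55 [44 46 48] 50 | 60 [44 46 48] 48 | 65 [43 46 48] 56 | 70 [44 46 48] 52 | 75 [44 46 49] 55 | 80 [44 46 48] 55 | 85 [43 46 47] 44 | 90 [43 45 47] 59 | 95 [43 45 47] 50 | 100 [23 42 46] 102 | 105 [21 23 42] 33 | 110 [21 23 24] 21 | 115 [10 18 24] 48 | 120 [10 12 13] 28 | 
gap edges -0.04387588900926256 -0.014423697878491201 0.029452191130771355 (908, 3)
white [ 530.8 -320.4] [43.7 15.4] 3.8 201 white [ 531.8 -319.4] [63.3 21.7] 3.1 706 pca 5.9976277
green [418.2 315.6] [40.8 16.9] 4.7 131 green [417.7 315.3] [63.7 29.6] 4.2 542 pca 7.8011165
orange [532.8 314. ] [41.6 18.1] 23.1 142 orange [532.9 314.5] [65.  35.8] 24.9 639 pca 27.580132
```

Both views agree on the case at (0.566,-0.016), yaw 4.25°. The gap looks about 32 mm wide, so orange goes first. I'll start with the left panel, gripper closed.

Request:
arm_command --fingers '[1, 1, 1, 1, 1, 1, 1, 1]' --travel '[[-0.418, -0.119, 0.04], [-0.418, -0.119, 0.04], [-0.418, -0.119, 0.04], [-0.418, -0.119, 0.04], [-0.418, -0.119, 0.04], [-0.418, -0.119, 0.04], [-0.418, -0.119, 0.04], [-0.418, -0.119, 0.04]]' --dr '[[0, 0, -29.5], [0, 0, -29.5], [0, 0, -29.5], [0, 0, -29.5], [0, 0, -29.5], [0, 0, -29.5], [0, 0, -29.5], [0, 0, -29.5]]' --squeeze 20

```text
time: 0.77
tool_pos: [0.4612, 0.2669, 0.1975]
tool_rot: [-3.142, -0.001, -3.068]
contact_force: [1.2, 1.0, -0.1]
opening: 0.0435
grip_force: 0.0
```

Request:
arm_command --fingers '[1, 1]' --travel '[[0, 0, 0], [0, 0, 0]]' --dr '[[0, 0, 0], [0, 0, 0]]'

```text
time: 0.93
tool_pos: [0.4613, 0.2667, 0.197]
tool_rot: [-3.141, -0.002, -3.073]
contact_force: [-0.7, 0.6, 0.7]
opening: 0.0298
grip_force: 0.0
```

```bash
cat > st.py <<'E'
from cell import *
import numpy as np,sys
C0=np.array([.5664,-.0156]);th=np.radians(4.25)
ex=np.array([np.cos(th),np.sin(th)]);ey=np.array([-ex[1],ex[0]])
def uv(p): d=np.asarray(p)[:2]-C0; return np.round([d@ex,d@ey],4)
if __name__=="__main__":
    s=observe();a=np.degrees(s["tool_rot"]);f=s["contact_force"]
    print("t",round(s["time"],1),"uvz",uv(s["tool_pos"]),np.round(s["tool_pos"],4),"rot",a.round(2),"F uv z",np.round([f[:2]@ex,f[:2]@ey,f[2]],1),"open",round(s["opening"],4),"grip",round(s["grip_force"],1))
    if len(sys.argv)>4:
        from h import pose
        print("move",pose(s["tool_pos"],s["tool_rot"],*[float(q) for q in sys.argv[1:5]]))
E
python3 st.py
python3 - <<'E'
from st import *
for n,p in dict(gaugeL=(.465,.4185),gaugeR=(.478,-.423),orange=(.5325,.3142),green=(.418,.3155),white=(.532,-.320)).items(): print(n,uv(p))
E
```

```text
t 0.9 uvz [-0.0839  0.2893] [0.4613 0.2667 0.197 ] rot [-1.7998e+02 -9.0000e-02 -1.7606e+02] F uv z [-0.6  0.6  0.7] open 0.0298 grip 0.0
gaugeL [-0.069   0.4404]
gaugeR [-0.1183 -0.3997]
orange [-0.0094  0.3314]
green [-0.1235  0.3412]
white [-0.0569 -0.301 ]
```

Request:
arm_command --fingers '[1, 1, 1, 1, 1, 1, 1, 1]' --travel '[[-0.084, -0.084, 0], [-0.084, -0.084, 0], [-0.084, -0.084, 0.02], [-0.084, -0.084, 0.06], [-0.084, -0.084, 0.1], [-0.084, -0.084, 0.14], [-0.084, -0.084, 0.175], [-0.084, -0.084, 0.175]]' --dr '[[0, 0, 0], [0, 0, 0], [0, 0, 0], [0, 0, 0], [0, 0, 0], [0, 0, 0], [0, 0, 0], [0, 0, 0]]'

```text
time: 1.6
tool_pos: [0.5443, 0.1911, 0.0161]
tool_rot: [-3.14, -0.014, -3.067]
contact_force: [-2.3, -0.3, -0.7]
opening: 0.0006
grip_force: 0.0
```

Request:
arm_command --fingers '[1, 1, 1, 1, 1, 1, 1, 1]' --travel '[[0, -0.006, 0], [0, -0.012, 0], [0, -0.018, 0], [0, -0.024, 0], [0, -0.03, 0], [0, -0.036, 0], [0, -0.042, 0], [0, -0.046, 0]]' --dr '[[0, 0, 0], [0, 0, 0], [0, 0, 0], [0, 0, 0], [0, 0, 0], [0, 0, 0], [0, 0, 0], [0, 0, 0]]'

```text
time: 2.27
tool_pos: [0.5537, 0.1441, 0.0233]
tool_rot: [-3.142, 0.001, -3.069]
contact_force: [1.3, 0.2, 0.4]
opening: 0.0005
grip_force: 0.7
```

```bash
python3 st.py
python3 - <<'E'
from cell import *
import cv2
c=read_camera("scene")["color"];cv2.imwrite("pics/s1.png",cv2.resize(c[180:400,180:560],None,fx=2,fy=2))
E
```

```text
t 2.3 uvz [-0.0008  0.1602] [0.5537 0.1441 0.0233] rot [-1.8000e+02  3.0000e-02 -1.7584e+02] F uv z [1.4 0.1 0.4] open 0.0005 grip 0.7
```

View pics/s1.png

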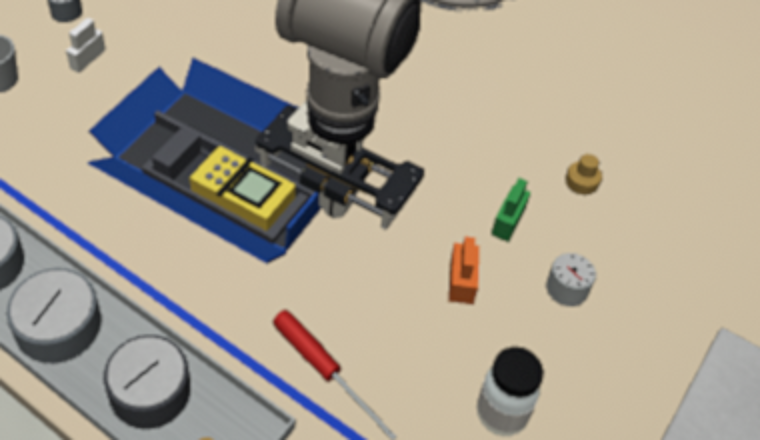

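The left panel is raised nearly upright, at (300,220), with the finger behind it. I'll press on until the stop shows in the force.

Request:
arm_command --fingers '[1, 1, 1, 1]' --travel '[[0, -0.001, 0], [0, -0.002, 0], [0, -0.003, 0], [0, -0.003, 0]]' --dr '[[0, 0, 0], [0, 0, 0], [0, 0, 0], [0, 0, 0]]'

```text
time: 2.65
tool_pos: [0.5536, 0.142, 0.0228]
tool_rot: [-3.142, -0.0, -3.068]
contact_force: [-1.1, 1.1, -0.1]
opening: 0.0006
grip_force: 0.1
```

Request:
arm_command --fingers '[1, 1, 1, 1]' --travel '[[0, -0.001, 0], [0, -0.002, 0], [0, -0.003, 0], [0, -0.003, 0]]' --dr '[[0, 0, 0], [0, 0, 0], [0, 0, 0], [0, 0, 0]]'

```text
time: 2.98
tool_pos: [0.5538, 0.1407, 0.0229]
tool_rot: [3.139, 0.0, -3.069]
contact_force: [0.2, 9.6, 0.3]
opening: 0.0006
grip_force: 4.4
```

Request:
arm_command --fingers '[1, 1, 1, 1, 1, 1, 1, 1]' --travel '[[0, 0.02, -0.03], [0, 0.02, -0.07], [0, 0.02, -0.085], [0.04, -0.02, -0.085], [0.08, -0.06, -0.085], [0.11, -0.09, -0.085], [0.14, -0.12, -0.085], [0.14, -0.155, -0.085]]' --dr '[[0, 0, 0], [0, 0, 0], [0, 0, 0], [0, 0, 0], [0, 0, 0], [0, 0, 0], [0, 0, 0], [0, 0, 0]]'

```text
time: 3.65
tool_pos: [0.4275, -0.0069, 0.1076]
tool_rot: [3.141, -0.003, -3.066]
contact_force: [0.3, -0.1, -0.6]
opening: 0.0003
grip_force: 0.0
```

Request:
arm_command --fingers '[1, 1, 1, 1, 1, 1, 1, 1]' --travel '[[0, 0, 0.03], [0, 0, 0.06], [0, 0, 0.085], [0, 0, 0.085], [-0.008, 0, 0.085], [-0.016, 0, 0.085], [-0.024, 0, 0.085], [-0.032, 0, 0.085]]' --dr '[[0, 0, 0], [0, 0, 0], [0, 0, 0], [0, 0, 0], [0, 0, 0], [0, 0, 0], [0, 0, 0], [0, 0, 0]]'

```text
time: 4.32
tool_pos: [0.465, -0.0045, 0.0242]
tool_rot: [-3.141, 0.002, -3.068]
contact_force: [-1.6, 0.5, -0.5]
opening: 0.0004
grip_force: 0.9
```

```bash
python3 st.py
```

```text
t 4.3 uvz [-0.1003  0.0186] [ 0.465  -0.0045  0.0242] rot [-1.7997e+02  1.2000e-01 -1.7577e+02] F uv z [-1.5  0.7 -0.5] open 0.0004 grip 0.9
```

Request:
arm_command --fingers '[1, 1, 1, 1, 1, 1]' --travel '[[-0.003, 0, 0], [-0.006, 0, 0], [-0.009, 0, 0], [-0.011, 0, 0], [-0.012, 0, 0], [-0.012, 0, 0]]' --dr '[[0, 0, 0], [0, 0, 0], [0, 0, 0], [0, 0, 0], [0, 0, 0], [0, 0, 0]]'

```text
time: 4.82
tool_pos: [0.4755, -0.0038, 0.0229]
tool_rot: [3.142, 0.0, -3.069]
contact_force: [-1.1, -0.6, -0.4]
opening: 0.0
grip_force: 0.0
```

Request:
arm_command --fingers '[1, 1, 1]' --travel '[[-0.001, 0, 0], [-0.002, 0, 0], [-0.002, 0, 0]]' --dr '[[0, 0, 0], [0, 0, 0], [0, 0, 0]]'

```text
time: 5.07
tool_pos: [0.4756, -0.0036, 0.0225]
tool_rot: [3.141, -0.004, -3.068]
contact_force: [-5.8, -0.9, 2.2]
opening: 0.0002
grip_force: 2.7
```

Request:
arm_command --fingers '[1, 1, 1]' --travel '[[-0.001, 0, 0], [-0.002, 0, 0], [-0.002, 0, 0]]' --dr '[[0, 0, 0], [0, 0, 0], [0, 0, 0]]'

```text
time: 5.32
tool_pos: [0.4755, -0.0033, 0.0221]
tool_rot: [3.14, -0.008, -3.068]
contact_force: [-11.2, -1.7, 4.1]
opening: 0.0003
grip_force: 5.4
```

Request:
arm_command --fingers '[1, 1, 1, 1, 1, 1, 1, 1]' --travel '[[0.02, 0, -0.03], [0.02, 0, -0.07], [0.02, -0.03, -0.085], [0.0, -0.06, -0.085], [-0.03, -0.09, -0.085], [-0.06, -0.12, -0.085], [-0.085, -0.15, -0.085], [-0.085, -0.19, -0.085]]' --dr '[[0, 0, 0], [0, 0, 0], [0, 0, 0], [0, 0, 0], [0, 0, 0], [0, 0, 0], [0, 0, 0], [0, 0, 0]]'

```text
time: 5.98
tool_pos: [0.5822, -0.1873, 0.1081]
tool_rot: [-3.141, 0.004, -3.066]
contact_force: [0.1, 0.8, -0.2]
opening: 0.0007
grip_force: 0.0
```

Request:
arm_command --fingers '[1, 1, 1, 1, 1, 1, 1]' --travel '[[0, -0.04, 0], [0, -0.04, 0], [0, -0.04, 0.03], [0, -0.04, 0.06], [0, -0.04, 0.085], [0, -0.04, 0.085], [0, -0.04, 0.085]]' --dr '[[0, 0, 0], [0, 0, 0], [0, 0, 0], [0, 0, 0], [0, 0, 0], [0, 0, 0], [0, 0, 0]]'

```text
time: 6.57
tool_pos: [0.5801, -0.2262, 0.022]
tool_rot: [3.14, -0.002, -3.069]
contact_force: [0.3, -0.8, 0.5]
opening: 0.0005
grip_force: 0.0
```

```bash
python3 st.py
```

```text
t 6.6 uvz [-0.0019 -0.2111] [ 0.5801 -0.2262  0.022 ] rot [ 1.7991e+02 -1.3000e-01 -1.7582e+02] F uv z [ 0.2 -0.8  0.5] open 0.0005 grip 0.0
```

Now the right panel, to v about -0.157.

Request:
arm_command --fingers '[1, 1, 1, 1, 1, 1, 1, 1]' --travel '[[0, 0.008, 0], [0, 0.015, 0], [0, 0.022, 0], [0, 0.029, 0], [0, 0.036, 0], [0, 0.043, 0], [0, 0.049, 0], [0, 0.053, 0]]' --dr '[[0, 0, 0], [0, 0, 0], [0, 0, 0], [0, 0, 0], [0, 0, 0], [0, 0, 0], [0, 0, 0], [0, 0, 0]]'

```text
time: 7.23
tool_pos: [0.5825, -0.1927, 0.0389]
tool_rot: [-3.107, 0.018, -3.066]
contact_force: [-33.8, -57.5, 83.6]
opening: 0.0002
grip_force: 49.5
```

Request:
arm_command --fingers '[1, 1, 1, 1]' --travel '[[0, 0.001, 0], [0, 0.002, 0], [0, 0.003, 0], [0, 0.003, 0]]' --dr '[[0, 0, 0], [0, 0, 0], [0, 0, 0], [0, 0, 0]]'

```text
time: 7.57
tool_pos: [0.5786, -0.1728, 0.0255]
tool_rot: [-3.136, 0.005, -3.068]
contact_force: [0.9, -13.0, 5.9]
opening: 0.0003
grip_force: 6.3
```

Request:
arm_command --fingers '[1, 1, 1, 1, 1, 1, 1, 1]' --travel '[[0, -0.02, -0.03], [0, -0.02, -0.07], [0, -0.02, -0.085], [-0.03, 0.01, -0.085], [-0.065, 0.04, -0.085], [-0.1, 0.07, -0.085], [-0.13, 0.1, -0.085], [-0.15, 0.13, -0.085]]' --dr '[[0, 0, 0], [0, 0, 0], [0, 0, 0], [0, 0, 0], [0, 0, 0], [0, 0, 0], [0, 0, 0], [0, 0, 0]]'

```text
time: 8.23
tool_pos: [0.7154, -0.0313, 0.1076]
tool_rot: [3.141, -0.0, -3.068]
contact_force: [0.6, -0.7, 0.2]
opening: 0.0004
grip_force: 0.0
```

Request:
arm_command --fingers '[1, 1, 1, 1, 1]' --travel '[[0, 0.01, 0], [0, 0.01, 0.03], [0, 0.01, 0.06], [0, 0.01, 0.08], [0, 0.01, 0.085]]' --dr '[[0, 0, 0], [0, 0, 0], [0, 0, 0], [0, 0, 0], [0, 0, 0]]'

```text
time: 8.65
tool_pos: [0.7103, -0.0219, 0.0178]
tool_rot: [3.139, -0.009, -3.067]
contact_force: [-0.2, 0.1, -1.0]
opening: 0.0007
grip_force: 0.0
```

```bash
python3 st.py;python3 - <<'E'
from cell import *
import cv2
c=read_camera("side")["color"];cv2.imwrite("pics/s2.png",cv2.resize(c[150:480,180:560],None,fx=1.8,fy=1.8))
E
```

```text
t 8.7 uvz [ 0.143  -0.0169] [ 0.7103 -0.0219  0.0178] rot [ 179.86   -0.5  -175.7 ] F uv z [-0.2  0.1 -1. ] open 0.0007 grip 0.0
```

View pics/s2.png

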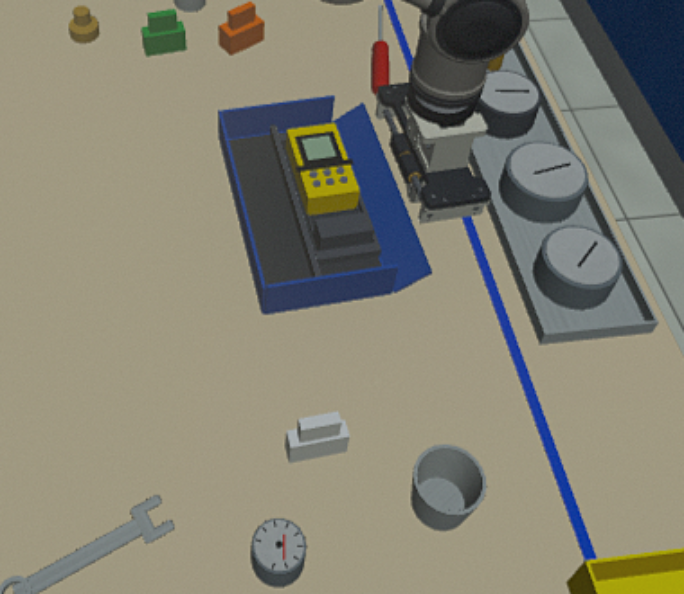

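The left, front and right panels stand upright, and the back one at (395,190) is still leaning. I'll push it in slowly.

Request:
arm_command --fingers '[1, 1, 1, 1, 1, 1, 1, 1]' --travel '[[0.008, 0, 0.002], [0.014, 0, 0.002], [0.018, 0, 0.002], [0.022, 0, 0.002], [0.026, 0, 0.002], [0.03, 0, 0.002], [0.034, 0, 0.002], [0.036, 0, 0.002]]' --dr '[[0, 0, 0], [0, 0, 0], [0, 0, 0], [0, 0, 0], [0, 0, 0], [0, 0, 0], [0, 0, 0], [0, 0, 0]]'

```text
time: 9.37
tool_pos: [0.6773, -0.0268, 0.0214]
tool_rot: [3.142, 0.0, -3.069]
contact_force: [1.9, -0.7, 1.0]
opening: 0.0004
grip_force: 0.9
```

Request:
arm_command --fingers '[1, 1, 1, 1, 1, 1, 1, 1]' --travel '[[0.003, 0, 0], [0.006, 0, 0], [0.009, 0, 0], [0.012, 0, 0], [0.014, 0, 0], [0.015, 0, 0], [0.016, 0, 0], [0.016, 0, 0]]' --dr '[[0, 0, 0], [0, 0, 0], [0, 0, 0], [0, 0, 0], [0, 0, 0], [0, 0, 0], [0, 0, 0], [0, 0, 0]]'

```text
time: 10.03
tool_pos: [0.6615, -0.0279, 0.0208]
tool_rot: [3.141, -0.001, -3.069]
contact_force: [0.6, 0.4, -0.0]
opening: 0.0002
grip_force: 0.1
```

```bash
python3 st.py
```

```text
t 10.0 uvz [ 0.0939 -0.0193] [ 0.6615 -0.0279  0.0208] rot [ 1.7999e+02 -3.0000e-02 -1.7581e+02] F uv z [ 0.6  0.4 -0. ] open 0.0002 grip 0.1
```

Request:
arm_command --fingers '[1, 1, 1, 1, 1, 1]' --travel '[[0.001, 0, 0], [0.002, 0, 0], [0.003, 0, 0], [0.004, 0, 0], [0.005, 0, 0], [0.005, 0, 0]]' --dr '[[0, 0, 0], [0, 0, 0], [0, 0, 0], [0, 0, 0], [0, 0, 0], [0, 0, 0]]'

```text
time: 10.53
tool_pos: [0.6579, -0.0283, 0.0211]
tool_rot: [-3.141, 0.003, -3.069]
contact_force: [6.1, 0.1, -1.9]
opening: 0.0008
grip_force: 2.8
```

Request:
arm_command --fingers '[1, 1]' --travel '[[0.001, 0, 0], [0.001, 0, 0]]' --dr '[[0, 0, 0], [0, 0, 0]]'

```text
time: 10.7
tool_pos: [0.658, -0.0283, 0.0213]
tool_rot: [-3.141, 0.005, -3.069]
contact_force: [9.1, 0.7, -3.1]
opening: 0.0004
grip_force: 4.4
```

Request:
arm_command --fingers '[1, 1]' --travel '[[0.001, 0, 0], [0.001, 0, 0]]' --dr '[[0, 0, 0], [0, 0, 0]]'

```text
time: 10.87
tool_pos: [0.658, -0.0283, 0.0215]
tool_rot: [-3.141, 0.008, -3.069]
contact_force: [12.8, 2.0, -5.0]
opening: 0.0003
grip_force: 6.1
```

Request:
arm_command --fingers '[1, 1, 1, 1, 1, 1, 1, 1]' --travel '[[-0.02, 0, 0], [-0.02, 0, -0.04], [-0.02, 0, -0.08], [-0.02, 0, -0.12], [0.0, 0.035, -0.14], [0.02, 0.075, -0.14], [0.03, 0.11, -0.14], [0.04, 0.145, -0.14]]' --dr '[[0, 0, 0], [0, 0, 0], [0, 0, 0], [0, 0, 0], [0, 0, 0], [0, 0, -7], [0, 0, -14], [0, 0, -21]]'

```text
time: 11.53
tool_pos: [0.6026, 0.1146, 0.1615]
tool_rot: [3.141, -0.0, -2.697]
contact_force: [1.3, 1.6, -1.1]
opening: 0.0006
grip_force: 0.0
```

Request:
arm_command --fingers '[0, 0, 0, 0, 0, 0, 0, 0]' --travel '[[0, 0, 0], [0.01, 0.03, 0], [0.015, 0.06, 0], [0.015, 0.1, 0], [0.015, 0.13, 0], [0.015, 0.16, 0], [0.015, 0.18, 0], [0.015, 0.18, 0]]' --dr '[[0, 0, 0], [0, 0, 0], [0, 0, 0], [0, 0, 0], [0, 0, 0], [0, 0, 0], [0, 0, 0], [0, 0, 0]]'

```text
time: 12.2
tool_pos: [0.512, 0.2726, 0.1608]
tool_rot: [3.14, -0.001, -2.699]
contact_force: [0.0, 0.3, -0.1]
opening: 0.0454
grip_force: 0.0
```

```bash
python3 st.py .5325 .3142 .16 115
python3 - <<'E'
from st import *
from h import *
c=read_camera("wrist");W=cloud(c);hsv=cv2.cvtColor(c["color"],cv2.COLOR_BGR2HSV)
m=(hsv[...,0]>4)&(hsv[...,0]<16)&(hsv[...,1]>140)&(W[...,2]>.01)&(W[...,2]<.08)&(abs(W[...,0]-.53)<.06)&(abs(W[...,1]-.314)<.06)
print(m.sum())
for lo,hi in((.028,.045),(.055,.075)):
    q=m&(W[...,2]>lo)&(W[...,2]<hi);r=cv2.minAreaRect(W[q][:,:2].astype(np.float32)*1000);print(q.sum(),r)
cv2.imwrite("pics/w1.png",c["color"])
E
```

```text
t 12.2 uvz [-0.0329  0.2915] [0.512  0.2726 0.1608] rot [ 1.7993e+02 -7.0000e-02 -1.5465e+02] F uv z [ 0.1  0.3 -0.1] open 0.0454 grip 0.0
move (array([-0.0363,  0.0288,  0.0008]), np.float64(0.35))
3434
1899 ((531.4420776367188, 315.1473388671875), (60.68975067138672, 30.024524688720703), 28.35280418395996)
1089 ((531.6168823242188, 315.1611328125), (41.25082778930664, 11.980144500732422), 28.44530487060547)
```

Request:
arm_command --fingers '[0, 0, 0, 0, 0, 0, 0, 0]' --travel '[[-0.036, 0.03, 0], [-0.036, 0.03, 0], [-0.036, 0.03, 0.03], [-0.036, 0.03, 0.06], [-0.036, 0.03, 0.09], [-0.036, 0.03, 0.11], [-0.036, 0.03, 0.117], [-0.036, 0.03, 0.117]]' --dr '[[0, 0, -3], [0, 0, -3], [0, 0, -3], [0, 0, -3], [0, 0, -3], [0, 0, -3], [0, 0, -3], [0, 0, -3]]'

```text
time: 12.92
tool_pos: [0.5335, 0.3107, 0.0419]
tool_rot: [3.141, -0.004, -2.651]
contact_force: [-0.7, 0.1, 0.8]
opening: 0.0461
grip_force: 0.0
```

Request:
arm_command --fingers '[1, 1, 1, 1, 1, 1, 1, 1]' --travel '[[0, 0, 0], [0, 0, 0], [0, 0, 0], [0, 0, 0], [0, 0, 0], [0, 0, 0], [0, 0, 0], [0, 0, 0]]' --dr '[[0, 0, 0], [0, 0, 0], [0, 0, 0], [0, 0, 0], [0, 0, 0], [0, 0, 0], [0, 0, 0], [0, 0, 0]]' --squeeze 15

```text
time: 13.58
tool_pos: [0.534, 0.3123, 0.0443]
tool_rot: [-3.142, 0.0, -2.65]
contact_force: [-0.8, -0.7, 2.9]
opening: 0.0117
grip_force: 15.0
```

```bash
python3 st.py
```

```text
t 13.6 uvz [-0.008   0.3294] [0.534  0.3123 0.0443] rot [-1.8000e+02  3.0000e-02 -1.5181e+02] F uv z [-0.9 -0.7  2.9] open 0.0117 grip 15.0
```

Request:
arm_command --fingers '[1, 1, 1, 1, 1, 1, 1, 1]' --travel '[[0, 0, -0.02], [0, 0, -0.05], [0, 0, -0.08], [0, 0, -0.11], [0, 0, -0.12], [0, 0, -0.12], [0, 0, -0.12], [0, 0, -0.12]]' --dr '[[0, 0, 0], [0, 0, 0], [0, 0, 6], [0, 0, 12], [0, 0, 18], [0, 0, 23.9], [0, 0, 23.9], [0, 0, 23.9]]'

```text
time: 14.25
tool_pos: [0.5336, 0.3121, 0.1634]
tool_rot: [-3.141, -0.001, -3.064]
contact_force: [0.4, -0.6, -1.3]
opening: 0.012
grip_force: 15.0
```

```bash
python3 st.py
python3 - <<'E'
from st import *
from h import *
W=[];
for n in("scene","side"):
    c=read_camera(n);W.append(cloud(c).reshape(-1,3))
W=np.vstack(W);d=W[:,:2]-C0;u=d@ex;v=d@ey
m=(u>.012)&(u<.060)
s=m&(W[:,2]>.016)&(W[:,2]<.036)
for lo,hi in((-.055,-.035),(-.025,-.003)):
    q=s&(v>lo)&(v<hi);print("wall",lo,np.percentile(v[q],[10,50,90]).round(4),q.sum())
t=(abs(W[:,2]-.044)<.005)&(v>-.08)&(v<.1)&(u>-.01)&(u<.073)
print("u top",np.percentile(u[t],[.5,2,50,98,99.5]).round(4))
t=(abs(W[:,2]-.044)<.004)&m&(v<-.03)&(v>-.09);print("stop v",np.percentile(v[t],[1,3,97,99]).round(4))
t=(abs(W[:,2]-.044)<.004)&m&(v>-.03)&(v<.1);print("cal v",np.percentile(v[t],[.5,1,2]).round(4))
E
```

```text
t 14.2 uvz [-0.0084  0.3292] [0.5336 0.3121 0.1634] rot [-1.7998e+02 -5.0000e-02 -1.7554e+02] F uv z [ 0.3 -0.6 -1.3] open 0.012 grip 15.0
wall -0.055 [-0.0485 -0.0465 -0.0456] 54
wall -0.025 [-0.0134 -0.0118 -0.0101] 123
u top [0.0032 0.0048 0.0352 0.0672 0.0689]
stop v [-0.0747 -0.0741 -0.0457 -0.0446]
cal v [-0.0133 -0.0126 -0.012 ]
```

Request:
arm_command --fingers '[1, 1, 1, 1, 1, 1, 1, 1]' --travel '[[-0.005, -0.03, 0], [-0.01, -0.07, 0], [-0.015, -0.11, 0], [-0.02, -0.15, 0], [-0.025, -0.19, 0], [-0.03, -0.23, 0], [-0.035, -0.27, 0], [-0.04, -0.31, 0]]' --dr '[[0, 0, 0.2], [0, 0, 0.2], [0, 0, 0.2], [0, 0, 0.2], [0, 0, 0.2], [0, 0, 0.2], [0, 0, 0.2], [0, 0, 0.2]]'

```text
time: 15.02
tool_pos: [0.5968, 0.0042, 0.1632]
tool_rot: [3.141, -0.001, -3.068]
contact_force: [1.3, 1.5, -1.5]
opening: 0.0118
grip_force: 15.0
```

Request:
arm_command --fingers '[1, 1, 1, 1, 1]' --travel '[[-0.005, -0.03, 0], [-0.005, -0.048, 0], [-0.005, -0.048, 0.02], [-0.005, -0.048, 0.04], [-0.005, -0.048, 0.04]]' --dr '[[0, 0, 0], [0, 0, 0], [0, 0, 0], [0, 0, 0], [0, 0, 0]]'

```text
time: 15.43
tool_pos: [0.6027, -0.0417, 0.1193]
tool_rot: [3.139, -0.008, -3.07]
contact_force: [-1.0, 0.3, -2.7]
opening: 0.0122
grip_force: 15.0
```

```bash
python3 st.py
python3 - <<'E'
from st import *
from h import *
c=read_camera("wrist");W=cloud(c);hsv=cv2.cvtColor(c["color"],cv2.COLOR_BGR2HSV)
p=observe()["tool_pos"]
d=W[...,:2]-C0;u=d@ex;v=d@ey
m=(hsv[...,0]>4)&(hsv[...,0]<16)&(hsv[...,1]>140)&(abs(u-.036)<.06)&(abs(v+.03)<.05)&(W[...,2]>.03)
print(m.sum(),"z",np.percentile(W[m][:,2],[2,50,98]))
r=cv2.minAreaRect(np.c_[u[m],v[m]].astype(np.float32)*1000);print(r)
for lo,hi in((-.06,-.035),(-.025,-.003)):
    q=(u>.01)&(u<.065)&(W[...,2]>.014)&(W[...,2]<.040)&(v>lo)&(v<hi);print(q.sum(),np.percentile(v[q],[10,50,90]) if q.sum() else 0)
cv2.imwrite("pics/w2.png",c["color"])
E
```

```text
t 15.4 uvz [ 0.0343 -0.0287] [ 0.6027 -0.0417  0.1193] rot [ 179.86   -0.47 -175.88] F uv z [-1.   0.4 -2.7] open 0.0122 grip 15.0
4875 z [0.08143977 0.11194813 0.14117255]
((20.404823303222656, -29.09166145324707), (29.707910537719727, 35.441463470458984), 89.65258026123047)
20 [-0.04592924 -0.04585843 -0.04582707]
19 [-0.01293899 -0.01287657 -0.01282573]
```

View pics/w2.png

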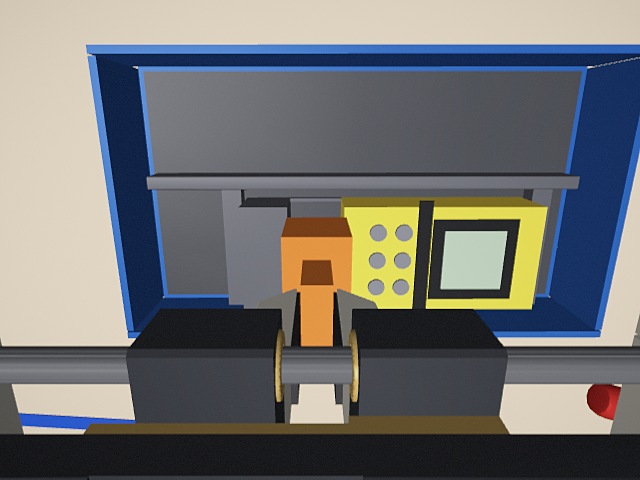

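The wrist view puts the gap walls at v=-45.9 and -12.9 mm, so the gap is 33 mm, with the block centred over it at -29.1. I'll lower it gently and watch the force.

Request:
arm_command --fingers '[1, 1, 1, 1]' --travel '[[-0.001, 0, 0.01], [-0.001, 0, 0.02], [-0.001, 0, 0.027], [-0.001, 0, 0.027]]' --dr '[[0, 0, 0], [0, 0, 0], [0, 0, 0], [0, 0, 0]]'

```text
time: 15.82
tool_pos: [0.6055, -0.0409, 0.0952]
tool_rot: [3.141, -0.003, -3.069]
contact_force: [-0.1, -0.7, -1.1]
opening: 0.012
grip_force: 15.0
```

```bash
python3 st.py
```

```text
t 15.8 uvz [ 0.0372 -0.0281] [ 0.6055 -0.0409  0.0952] rot [ 1.7996e+02 -1.5000e-01 -1.7587e+02] F uv z [-0.2 -0.7 -1.1] open 0.012 grip 15.0
```

Request:
arm_command --fingers '[1, 1, 1, 1]' --travel '[[0, -0.001, 0], [0, -0.001, 0.004], [0, -0.001, 0.008], [0, -0.001, 0.01]]' --dr '[[0, 0, 0], [0, 0, 0], [0, 0, 0], [0, 0, 0]]'

```text
time: 16.15
tool_pos: [0.6065, -0.0424, 0.0866]
tool_rot: [3.142, 0.0, -3.07]
contact_force: [0.0, -0.0, -1.1]
opening: 0.0122
grip_force: 15.0
```

Request:
arm_command --fingers '[1, 1, 1]' --travel '[[0, 0, 0.003], [0, 0, 0.005], [0, 0, 0.005]]' --dr '[[0, 0, 0], [0, 0, 0], [0, 0, 0]]'

```text
time: 16.4
tool_pos: [0.6062, -0.0423, 0.0813]
tool_rot: [3.141, -0.001, -3.07]
contact_force: [0.5, -0.4, -0.5]
opening: 0.0116
grip_force: 15.0
```

Request:
arm_command --fingers '[1, 1, 1, 1, 1]' --travel '[[0, 0, 0.003], [0, 0, 0.006], [0, 0, 0.009], [0, 0, 0.012], [0, 0, 0.012]]' --dr '[[0, 0, 0], [0, 0, 0], [0, 0, 0], [0, 0, 0], [0, 0, 0]]'

```text
time: 16.82
tool_pos: [0.6061, -0.0423, 0.0691]
tool_rot: [3.141, -0.001, -3.07]
contact_force: [0.1, 0.5, -1.0]
opening: 0.0119
grip_force: 15.0
```

Request:
arm_command --fingers '[1, 1, 1, 1, 1]' --travel '[[0, 0, 0.003], [0, 0, 0.006], [0, 0, 0.009], [0, 0, 0.012], [0, 0, 0.012]]' --dr '[[0, 0, 0], [0, 0, 0], [0, 0, 0], [0, 0, 0], [0, 0, 0]]'

```text
time: 17.23
tool_pos: [0.6061, -0.0423, 0.0571]
tool_rot: [3.141, -0.001, -3.07]
contact_force: [0.0, -0.3, -0.3]
opening: 0.0119
grip_force: 15.0
```

Request:
arm_command --fingers '[1, 1, 1]' --travel '[[0, 0, 0.001], [0, 0, 0.002], [0, 0, 0.002]]' --dr '[[0, 0, 0], [0, 0, 0], [0, 0, 0]]'

```text
time: 17.48
tool_pos: [0.6065, -0.0424, 0.0558]
tool_rot: [3.142, -0.0, -3.07]
contact_force: [0.3, -0.5, -2.0]
opening: 0.0118
grip_force: 15.0
```

The orange block, the thickest, slid down without force. I'll touch the floor, release, and rise.

Request:
arm_command --fingers '[1, 1, 1, 0.5, 0.5, 0.5, 0.5, 0.5]' --travel '[[0, 0, 0.0015], [0, 0, 0.0015], [0, 0, 0.0015], [0, 0, 0.0015], [0, 0, 0.0015], [0, 0, 0.0015], [0, 0, -0.02], [0, 0, -0.06]]' --dr '[[0, 0, 0], [0, 0, 0], [0, 0, 0], [0, 0, 0], [0, 0, 0], [0, 0, 0], [0, 0, 0], [0, 0, 0]]'

```text
time: 18.15
tool_pos: [0.6035, -0.0418, 0.112]
tool_rot: [3.139, -0.01, -3.07]
contact_force: [0.2, -0.1, -0.0]
opening: 0.0227
grip_force: 0.0
```

Request:
arm_command --fingers '[0.5, 0.5, 0.5, 0.5, -0.9, -0.9, -0.9, -0.9]' --travel '[[0, 0, -0.04], [0, 0, -0.08], [0, 0, -0.09], [0.03, 0.03, -0.09], [0.06, 0.07, -0.09], [0.09, 0.11, -0.09], [0.1, 0.15, -0.09], [0.1, 0.19, -0.09]]' --dr '[[0, 0, 0], [0, 0, 0], [0, 0, 0], [0, 0, 0], [0, 0, 0], [0, 0, 0], [0, 0, 0], [0, 0, 0]]'

```text
time: 18.82
tool_pos: [0.493, 0.1273, 0.2061]
tool_rot: [-3.141, -0.001, -3.072]
contact_force: [1.5, 0.3, -0.4]
opening: 0.0448
grip_force: 0.0
```

```bash
cat > chk.py <<'E'
from st import *
from h import *
W=[];hs=[];cc=[]
for n in("scene","side"):
    c=read_camera(n);W.append(cloud(c).reshape(-1,3));hs.append(cv2.cvtColor(c["color"],cv2.COLOR_BGR2HSV).reshape(-1,3));cv2.imwrite(f"pics/last_{n}.png",c["color"])
W=np.vstack(W);hs=np.vstack(hs);d=W[:,:2]-C0;u=d@ex;v=d@ey
m=(hs[:,0]>4)&(hs[:,0]<16)&(hs[:,1]>140)&(abs(u-.036)<.05)&(abs(v+.03)<.04)
if m.sum(): print("orange",m.sum(),"z98",np.percentile(W[m,2],98).round(4),"top uv",np.median(u[m&(W[:,2]>.06)]).round(4),np.median(v[m&(W[:,2]>.06)]).round(4))
for nm,dd,t,h in(("front",-u,v,.075),("back",u,v,.075),("left",v,u,.135),("right",-v,u,.135)):
    q=(hs[:,0]>100)&(hs[:,0]<125)&(hs[:,1]>120)&(abs(dd-h)<.045)&(dd>h-.01)&(abs(t)<(.12 if h<.1 else .06))&(W[:,2]>.05)&(W[:,2]<.07)
    print(nm,q.sum(),"zmax",np.percentile(W[q,2],98).round(4) if q.any() else None,"d",np.median(dd[q]).round(4) if q.any() else None)
for x,y in((.465,.4185),(.478,-.423)):
    q=(W[:,2]>.035)&(W[:,2]<.05)&(np.hypot(W[:,0]-x,W[:,1]-y)<.08)
    if q.sum()>20: (cx,cy),r=cv2.minEnclosingCircle(W[q,:2].astype(np.float32)*1000);print("gauge",round(cx,1),round(cy,1),"r",round(r,1),"uv",uv([cx/1000,cy/1000]))
E
python3 st.py; python3 chk.py
```

```text
t 18.8 uvz [-0.0626  0.1479] [0.493  0.1273 0.2061] rot [-1.7999e+02 -4.0000e-02 -1.7601e+02] F uv z [ 1.5  0.2 -0.4] open 0.0448 grip 0.0
orange 663 z98 0.0763 top uv 0.0374 -0.0312
front 371 zmax 0.0633 d 0.0758
back 398 zmax 0.0631 d 0.0778
left 193 zmax 0.0641 d 0.137
right 264 zmax 0.0638 d 0.1372
gauge 464.0 418.6 r 26.5 uv [-0.0699  0.4406]
gauge 475.5 -421.3 r 28.0 uv [-0.1208 -0.3978]
```

Request:
arm_command --fingers '[-1, -1, -1, -1, -1, -1, -1, -1]' --travel '[[0.007, 0.03, 0], [0.007, 0.07, 0], [0.007, 0.11, 0], [0.007, 0.15, 0.02], [0.007, 0.19, 0.04], [0.007, 0.23, 0.06], [0.007, 0.265, 0.08], [0.007, 0.292, 0.1]]' --dr '[[0, 0, 0], [0, 0, 0], [0, 0, 0], [0, 0, 0], [0, 0, 0], [0, 0, 0], [0, 0, 0], [0, 0, 0]]'

```text
time: 19.58
tool_pos: [0.4684, 0.4192, 0.1054]
tool_rot: [3.141, 0.002, -3.07]
contact_force: [1.2, 0.4, 1.0]
opening: 0.092
grip_force: 0.0
```

```bash
python3 st.py
python3 - <<'E'
from st import *
from h import *
c=read_camera("wrist");W=cloud(c)
q=(W[...,2]>.037)&(W[...,2]<.047)&(np.hypot(W[...,0]-.464,W[...,1]-.4186)<.09)
(cx,cy),r=cv2.minEnclosingCircle(W[q][:,:2].astype(np.float32)*1000);print(q.sum(),cx,cy,r,uv([cx/1000,cy/1000]))
E
```

```text
t 19.6 uvz [-0.0655  0.4408] [0.4684 0.4192 0.1054] rot [ 1.7995e+02  1.0000e-01 -1.7591e+02] F uv z [1.2 0.3 1. ] open 0.092 grip 0.0
5640 454.352294921875 387.66729736328125 57.669307708740234 [-0.0819  0.4105]
```

Request:
arm_command --fingers '[-1, -1, -1, -1, -1, 1, 1, 1]' --travel '[[0.004, 0, 0], [0.004, 0, 0.03], [0.004, 0, 0.06], [0.004, 0, 0.085], [0.004, 0, 0.093], [0.004, 0, 0.093], [0.004, 0, 0.093], [0.004, 0, 0.093]]' --dr '[[0, 0, 0], [0, 0, 0], [0, 0, 0], [0, 0, 0], [0, 0, 0], [0, 0, 0], [0, 0, 0], [0, 0, 0]]' --squeeze 20

```text
time: 20.3
tool_pos: [0.4653, 0.4175, 0.0151]
tool_rot: [3.14, 0.003, -3.071]
contact_force: [0.8, 1.1, 0.5]
opening: 0.0762
grip_force: 0.0
```

Request:
arm_command --fingers '[1, 1, 1, 1, 1, 1]' --travel '[[0, 0, 0], [0, 0, 0], [0, 0, 0], [0, 0, 0], [0, 0, 0], [0, 0, 0]]' --dr '[[0, 0, 0], [0, 0, 0], [0, 0, 0], [0, 0, 0], [0, 0, 0], [0, 0, 0]]'

```text
time: 20.8
tool_pos: [0.4642, 0.4177, 0.0138]
tool_rot: [3.14, 0.001, -3.07]
contact_force: [-0.3, 0.2, 5.0]
opening: 0.0496
grip_force: 20.0
```

```bash
python3 st.py
```

```text
t 20.8 uvz [-0.0698  0.4397] [0.4642 0.4177 0.0138] rot [ 1.7993e+02  8.0000e-02 -1.7591e+02] F uv z [-0.3  0.2  5. ] open 0.0496 grip 20.0
```

Request:
arm_command --fingers '[1, 1, 1, 1, 1, 1, 1, 1]' --travel '[[0, 0, -0.03], [0, 0, -0.07], [-0.005, -0.03, -0.1], [-0.01, -0.06, -0.12], [-0.015, -0.1, -0.12], [-0.02, -0.14, -0.12], [-0.027, -0.18, -0.12], [-0.027, -0.22, -0.12]]' --dr '[[0, 0, 0], [0, 0, 0], [0, 0, 0], [0, 0, 0], [0, 0, 0], [0, 0, 0], [0, 0, 0], [0, 0, 0]]'

```text
time: 21.47
tool_pos: [0.5068, 0.1976, 0.1325]
tool_rot: [-3.141, -0.0, -3.07]
contact_force: [1.0, -0.2, -2.2]
opening: 0.0492
grip_force: 20.0
```

Request:
arm_command --fingers '[1, 1, 1, 1, 1, 1, 1]' --travel '[[0, -0.04, 0], [0, -0.08, 0], [0, -0.12, 0], [0, -0.15, 0], [0, -0.165, 0], [0, -0.165, 0.03], [0, -0.165, 0.03]]' --dr '[[0, 0, 0], [0, 0, 0], [0, 0, 0], [0, 0, 0], [0, 0, 0], [0, 0, 0], [0, 0, 0]]'

```text
time: 22.05
tool_pos: [0.5152, 0.0339, 0.0989]
tool_rot: [3.14, -0.008, -3.073]
contact_force: [-2.2, 0.4, -3.4]
opening: 0.0497
grip_force: 20.0
```

```bash
python3 st.py
```

```text
t 22.1 uvz [-0.0474  0.0531] [0.5152 0.0339 0.0989] rot [ 179.93   -0.46 -176.06] F uv z [-2.1  0.6 -3.4] open 0.0497 grip 20.0
```

Request:
arm_command --fingers '[1, 1, 1, 1]' --travel '[[0, 0, 0.01], [0, 0, 0.015], [0, 0, 0.015], [0, 0, 0.015]]' --dr '[[0, 0, 0], [0, 0, 0], [0, 0, 0], [0, 0, 0]]'

```text
time: 22.38
tool_pos: [0.5182, 0.0357, 0.0881]
tool_rot: [3.142, -0.0, -3.069]
contact_force: [-0.0, -0.3, -1.8]
opening: 0.0495
grip_force: 20.0
```

```bash
python3 st.py
```

```text
t 22.4 uvz [-0.0443  0.0547] [0.5182 0.0357 0.0881] rot [ 180.     -0.   -175.84] F uv z [-0.  -0.3 -1.8] open 0.0495 grip 20.0
```

Request:
arm_command --fingers '[1, 1, 1, 1, 1, 1, 1, 1]' --travel '[[-0.001, 0, 0.01], [-0.001, 0, 0.02], [-0.001, 0, 0.03], [-0.001, 0, 0.04], [-0.001, 0, 0.05], [-0.001, 0, 0.058], [-0.001, 0, 0.062], [-0.001, 0, 0.062]]' --dr '[[0, 0, 0], [0, 0, 0], [0, 0, 0], [0, 0, 0], [0, 0, 0], [0, 0, 0], [0, 0, 0], [0, 0, 0]]'

```text
time: 23.05
tool_pos: [0.5185, 0.0351, 0.0246]
tool_rot: [3.141, -0.002, -3.07]
contact_force: [-0.0, 0.9, -2.1]
opening: 0.0499
grip_force: 20.0
```

```bash
python3 st.py
```

```text
t 23.1 uvz [-0.044   0.0541] [0.5185 0.0351 0.0246] rot [ 1.7998e+02 -1.2000e-01 -1.7592e+02] F uv z [ 0.1  0.9 -2.1] open 0.0499 grip 20.0
```

Request:
arm_command --fingers '[1, 1, -0.5, -0.5, -0.5, -0.5, -0.5, -0.5]' --travel '[[0, 0, 0.001], [0, 0, 0.001], [0, 0, 0.001], [0, 0, 0.001], [0, 0, 0.001], [0, 0, -0.02], [0, 0, -0.06], [0, 0, -0.1]]' --dr '[[0, 0, 0], [0, 0, 0], [0, 0, 0], [0, 0, 0], [0, 0, 0], [0, 0, 0], [0, 0, 0], [0, 0, 0]]'

```text
time: 23.72
tool_pos: [0.5182, 0.0351, 0.1264]
tool_rot: [3.141, -0.003, -3.07]
contact_force: [0.9, -0.6, 0.0]
opening: 0.0686
grip_force: 0.0
```

Request:
arm_command --fingers '[-1, -1, -1, -1, -1, -1, -1, -1]' --travel '[[0.0, 0, -0.03], [0.005, -0.03, -0.04], [0.015, -0.07, -0.04], [0.025, -0.11, -0.04], [0.035, -0.15, -0.04], [0.045, -0.19, -0.04], [0.055, -0.23, -0.04], [0.065, -0.27, -0.04]]' --dr '[[0, 0, 0], [0, 0, 0], [0, 0, 0], [0, 0, 0], [0, 0, 0], [0, 0, 0], [0, 0, 0], [0, 0, 0]]'

```text
time: 24.38
tool_pos: [0.473, -0.2408, 0.1665]
tool_rot: [-3.141, 0.001, -3.07]
contact_force: [1.1, -0.3, 0.2]
opening: 0.0916
grip_force: 0.0
```

```bash
python3 st.py;python3 - <<'E'
from st import *
from h import *
c=read_camera("side");W=cloud(c)
for x,y,lo in((.478,-.4225,.037),(.5185,.0351,.047)):
    q=(W[...,2]>lo)&(W[...,2]<lo+.01)&(np.hypot(W[...,0]-x,W[...,1]-y)<.05)
    (cx,cy),r=cv2.minEnclosingCircle(W[q][:,:2].astype(np.float32)*1000);print(q.sum(),round(cx,1),round(cy,1),round(r,1),uv([cx/1000,cy/1000]),"z",np.median(W[q][:,2]))
cv2.imwrite("pics/s3.png",c["color"])
E
```

```text
t 24.4 uvz [-0.1099 -0.2176] [ 0.473  -0.2408  0.1665] rot [-1.7997e+02  6.0000e-02 -1.7591e+02] F uv z [ 1.1 -0.4  0.2] open 0.0916 grip 0.0
762 477.9 -422.9 25.2 [-0.1184 -0.3996] z 0.04114462076303038
0 0.0 0.0 0.0 [-0.5637  0.0575] z nan
  return _methods._mean(a, axis=axis, dtype=dtype,
  ret = ret.dtype.type(ret / rcount)
```

View pics/s3.png

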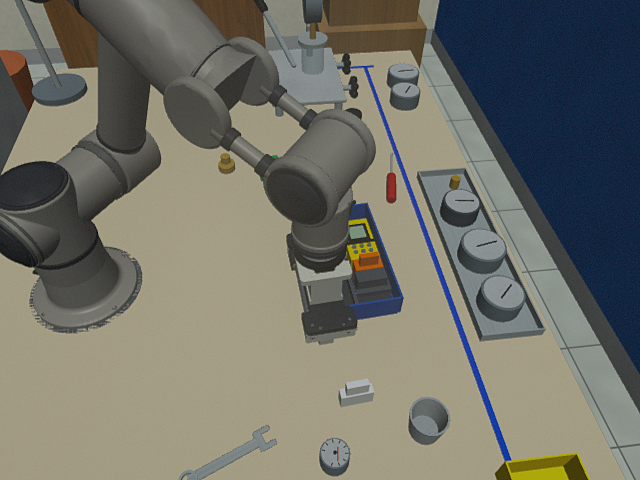

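The orange block sits in the case at (370,262), and the arm hides the first gauge. The second gauge is still at (335,455), uv (-0.118,-0.400).

Request:
arm_command --fingers '[-1, -1, -1, -1, -1, -1, -1, -1]' --travel '[[0.008, -0.04, 0], [0.008, -0.08, 0], [0.008, -0.12, 0], [0.008, -0.16, 0], [0.008, -0.182, 0.02], [0.008, -0.182, 0.06], [0.008, -0.182, 0.07], [0.008, -0.182, 0.07]]' --dr '[[0, 0, 0], [0, 0, 0], [0, 0, 0], [0, 0, 0], [0, 0, 0], [0, 0, 0], [0, 0, 0], [0, 0, 0]]'

```text
time: 25.1
tool_pos: [0.4768, -0.4187, 0.0922]
tool_rot: [3.135, -0.005, -3.071]
contact_force: [-0.0, 0.5, -0.1]
opening: 0.0917
grip_force: 0.0
```

```bash
python3 st.py
```

```text
t 25.1 uvz [-0.1192 -0.3954] [ 0.4768 -0.4187  0.0922] rot [ 179.6    -0.29 -175.93] F uv z [ 0.   0.5 -0.1] open 0.0917 grip 0.0
```

Request:
arm_command --fingers '[-1, -1, -1, -1, -1, -1, 1, 1]' --travel '[[0, -0.002, 0], [0, -0.002, 0.03], [0, -0.002, 0.06], [0, -0.002, 0.08], [0, -0.002, 0.082], [0, -0.002, 0.082], [0, -0.002, 0.082], [0, -0.002, 0.082]]' --dr '[[0, 0, 0], [0, 0, 0], [0, 0, 0], [0, 0, 0], [0, 0, 0], [0, 0, 0], [0, 0, 0], [0, 0, 0]]'

```text
time: 25.77
tool_pos: [0.4801, -0.4241, 0.0168]
tool_rot: [-3.138, 0.003, -3.07]
contact_force: [0.2, -0.7, 0.2]
opening: 0.0829
grip_force: 0.0
```

Request:
arm_command --fingers '[1, 1, 1, 1, 1, 1, 1]' --travel '[[0, 0, 0], [0, 0, 0], [0, 0, 0], [0, 0, 0], [0, 0, 0], [0, 0, 0], [0, 0, 0]]' --dr '[[0, 0, 0], [0, 0, 0], [0, 0, 0], [0, 0, 0], [0, 0, 0], [0, 0, 0], [0, 0, 0]]'

```text
time: 26.35
tool_pos: [0.4788, -0.4231, 0.014]
tool_rot: [-3.141, 0.0, -3.07]
contact_force: [-0.4, -0.4, 1.1]
opening: 0.0497
grip_force: 20.0
```

```bash
python3 st.py
```

```text
t 26.4 uvz [-0.1176 -0.3999] [ 0.4788 -0.4231  0.014 ] rot [-1.7999e+02  1.0000e-02 -1.7591e+02] F uv z [-0.4 -0.3  1.1] open 0.0497 grip 20.0
```

Request:
arm_command --fingers '[1, 1, 1, 1, 1, 1, 1, 1]' --travel '[[0, 0, -0.03], [0, 0, -0.07], [0, 0.02, -0.1], [-0.01, 0.06, -0.12], [-0.025, 0.09, -0.12], [-0.04, 0.13, -0.12], [-0.06, 0.165, -0.12], [-0.074, 0.2, -0.12]]' --dr '[[0, 0, 0], [0, 0, 0], [0, 0, 0], [0, 0, 0], [0, 0, 0], [0, 0, 0], [0, 0, 0], [0, 0, 0]]'

```text
time: 27.02
tool_pos: [0.5388, -0.2161, 0.1337]
tool_rot: [3.141, 0.0, -3.071]
contact_force: [0.9, -0.7, -2.0]
opening: 0.0495
grip_force: 20.0
```

Request:
arm_command --fingers '[1, 1, 1, 1, 1, 1, 1, 1]' --travel '[[0, 0.04, 0], [0, 0.08, 0], [0, 0.12, 0], [0, 0.14, 0], [0, 0.145, 0.02], [0, 0.145, 0.045], [0, 0.145, 0.045], [0, 0.145, 0.045]]' --dr '[[0, 0, 0], [0, 0, 0], [0, 0, 0], [0, 0, 0], [0, 0, 0], [0, 0, 0], [0, 0, 0], [0, 0, 0]]'

```text
time: 27.68
tool_pos: [0.5269, -0.0732, 0.0879]
tool_rot: [3.14, -0.004, -3.07]
contact_force: [0.1, 0.1, -3.0]
opening: 0.0494
grip_force: 20.0
```

```bash
python3 st.py
```

```text
t 27.7 uvz [-0.0437 -0.0545] [ 0.5269 -0.0732  0.0879] rot [ 179.92   -0.2  -175.9 ] F uv z [ 0.1  0.1 -3. ] open 0.0494 grip 20.0
```

Request:
arm_command --fingers '[1, 1, 1, 1, 1, 1, 1, 1]' --travel '[[0, 0, 0.01], [0, 0, 0.02], [0, 0, 0.03], [0, 0, 0.04], [0, 0, 0.05], [0, 0, 0.058], [0, 0, 0.063], [0, 0, 0.064]]' --dr '[[0, 0, 0], [0, 0, 0], [0, 0, 0], [0, 0, 0], [0, 0, 0], [0, 0, 0], [0, 0, 0], [0, 0, 0]]'

```text
time: 28.35
tool_pos: [0.5276, -0.0735, 0.024]
tool_rot: [3.141, -0.001, -3.07]
contact_force: [-0.6, 0.9, -2.0]
opening: 0.0497
grip_force: 20.0
```

```bash
python3 st.py
```

```text
t 28.4 uvz [-0.043  -0.0549] [ 0.5276 -0.0735  0.024 ] rot [ 1.7997e+02 -7.0000e-02 -1.7591e+02] F uv z [-0.5  0.9 -2. ] open 0.0497 grip 20.0
```

Release, rise, and retreat towards the robot's left so that everything is visible.

Request:
arm_command --fingers '[1, -0.5, -0.5, -0.5, -0.5, -0.5, -0.5, -0.5]' --travel '[[0, 0, 0], [0, 0, 0], [0, 0, 0], [0, 0, 0], [0, 0, -0.02], [0, 0, -0.06], [0, 0, -0.1], [0, 0, -0.14]]' --dr '[[0, 0, 0], [0, 0, 0], [0, 0, 0], [0, 0, 0], [0, 0, 0], [0, 0, 0], [0, 0, 0], [0, 0, 0]]'

```text
time: 29.02
tool_pos: [0.5276, -0.0735, 0.1668]
tool_rot: [3.141, -0.0, -3.07]
contact_force: [1.3, -1.5, 0.4]
opening: 0.0692
grip_force: 0.0
```

Request:
arm_command --fingers '[-0.5, -0.5, -0.5, -0.5, -0.5, -0.5, -0.5, -0.5]' --travel '[[0.02, -0.03, 0], [0.03, -0.07, 0], [0.04, -0.11, 0], [0.05, -0.15, 0], [0.06, -0.19, 0], [0.07, -0.23, 0], [0.08, -0.27, 0], [0.09, -0.31, 0]]' --dr '[[0, 0, 0], [0, 0, 0], [0, 0, 0], [0, 0, 0], [0, 0, 0], [0, 0, 0], [0, 0, 0], [0, 0, 0]]'

```text
time: 29.68
tool_pos: [0.4596, -0.3912, 0.1655]
tool_rot: [-3.141, 0.001, -3.07]
contact_force: [0.3, 0.5, 0.9]
opening: 0.0688
grip_force: 0.0
```

```bash
python3 st.py; python3 chk.py
python3 - <<'E'
from st import *
from h import *
for n in("scene","side"):
    c=read_camera(n);W=cloud(c)
    for vv in(.054,-.055):
        d=W[...,:2]-C0;u=d@ex;v=d@ey;q=(W[...,2]>.045)&(W[...,2]<.058)&(np.hypot(u+.043,v-vv)<.032)
        if q.sum()>20:
            (a,b),r=cv2.minEnclosingCircle(np.c_[u[q],v[q]].astype(np.float32)*1000);print(n,q.sum(),round(a,1),round(b,1),round(r,1),"z",np.percentile(W[q][:,2],[5,50,95]).round(4))
im=cv2.hconcat([cv2.imread(f"pics/last_{n}.png") for n in("scene","side")]);cv2.imwrite("pics/f1.png",cv2.resize(im,(800,300),interpolation=cv2.INTER_AREA))
E
```

```text
t 29.7 uvz [-0.1344 -0.3667] [ 0.4596 -0.3912  0.1655] rot [-1.7996e+02  4.0000e-02 -1.7592e+02] F uv z [0.3 0.4 0.9] open 0.0688 grip 0.0
orange 257 z98 0.077 top uv 0.0389 -0.0264
front 244 zmax 0.0632 d 0.0759
back 313 zmax 0.0637 d 0.0778
left 129 zmax 0.0636 d 0.1372
right 194 zmax 0.0634 d 0.1371
scene 244 -46.3 55.6 27.9 z [0.0467 0.0513 0.0548]
scene 218 -41.8 -55.6 26.5 z [0.0476 0.0509 0.0541]
```

View pics/f1.png

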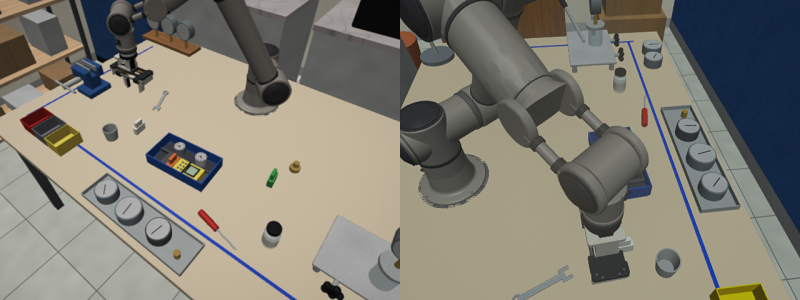

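The scene view shows both gauges in the bay, dial up at (180,147) and (200,157), with orange seated and all panels upright. Green stands at (272,178) and white at (139,127), and no third gauge is on the bench.

```bash
python3 -c "
from cell import *
print(hand_in())"
```

```text
the job is handed in; nothing more can be done
None
```

The job is handed in: all four panels are upright, both gauges found on the bench stand dial up in the front bay, and the orange block (the thickest) slid to the gap floor without force, with green and white left standing on the bench; one brief wrist-force spike (about 84 N up, 107 N in all, limit 120 N) came while pushing the right panel, and no verdict was returned.

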